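Load the marking rail with the 60 mm spacers

TASK

Get the marking rail ready: first clear it, putting the carton and the two spacers left lying on it into the grey bin. Then lay every 60 mm long, 24 mm square spacer from the bench on the rail, each lying flat and square across it, centred on its width, with a finger's gap between neighbours, and leave the other sizes on the bench. When all are on, throw the start lever fully over, away from the robot; do not disturb the bottle, jar or roll of tape behind the rail.

Things in the scene. Friction and masses are not known exactly. Their poses are not given: they have to be found in the camera images.
- spacer1: square steel tube spacer, 60 mm long, 24 x 24 mm in section, 3 mm wall; it starts lying on the bench, or is absent in this batch (None from the start). Origin: its centre; x runs along its length, y and z square to two pairs of its flat sides (all four sides alike). One of the wanted size.
- spacer2: square steel tube spacer, 60 mm long, 24 x 24 mm in section, 3 mm wall; it starts lying on the bench, or is absent in this batch (None from the start). Origin: its centre; x runs along its length, y and z square to two pairs of its flat sides (all four sides alike). One of the wanted size.
- spacer3: square steel tube spacer, 60 mm long, 24 x 24 mm in section, 3 mm wall; it starts lying on the bench, or is absent in this batch (None from the start). Origin: its centre; x runs along its length, y and z square to two pairs of its flat sides (all four sides alike). One of the wanted size.
- spacer4: square steel tube spacer, 60 mm long, 24 x 24 mm in section, 3 mm wall; it starts lying on the bench, or is absent in this batch (None from the start). Origin: its centre; x runs along its length, y and z square to two pairs of its flat sides (all four sides alike). One of the wanted size.
- short: square steel tube spacer, 46 mm long, 24 x 24 mm in section, 3 mm wall; it starts lying on the bench. Origin: its centre; x runs along its length, y and z square to two pairs of its flat sides (all four sides alike). Wrong size.
- long: square steel tube spacer, 76 mm long, 24 x 24 mm in section, 3 mm wall; it starts lying on the bench. Origin: its centre; x runs along its length, y and z square to two pairs of its flat sides (all four sides alike). Wrong size.
- thin: square steel tube spacer, 60 mm long, 16 x 16 mm in section, 3 mm wall; it starts lying on the bench. Origin: its centre; x runs along its length, y and z square to two pairs of its flat sides (all four sides alike). Wrong size.
- leftover1: square steel tube spacer, 46 mm long, 24 x 24 mm in section, 3 mm wall; it starts lying across the rail, left over from the last batch. Origin: its centre; x runs along its length, y and z square to two pairs of its flat sides (all four sides alike). It goes into the bin.
- leftover2: square steel tube spacer, 46 mm long, 24 x 24 mm in section, 3 mm wall; it starts lying across the rail, left over from the last batch. Origin: its centre; x runs along its length, y and z square to two pairs of its flat sides (all four sides alike). It goes into the bin.
- carton: closed, empty brown cardboard carton 80 x 60 x 50 mm (along its x, y, z), about 60 g, that starts lying across the rail. Origin: its centre. It goes into the bin.
- rail_top (a point): centre of the flat top of the loading rail, a fixed aluminium bar 30 mm wide, 300 mm long and 40 mm high on the bench. x: across the rail (its 30 mm width), y: along the rail, z: up. The point is 40 mm above the bench.
- bin_in (a point): centre of the inner floor (about 4 mm above the bench) of the fixed open grey plastic bin, 170 mm (its x) by 200 mm (its y) outside, 55 mm high, walls 4 mm. It stands at the left or right end of the work area, start lever at the other.
- start (a joint): angle of the start lever in rad: 0 leaning towards the robot (its base's -x), 1.0 at the far stop (leaning to its base's +x); starts between 0 and 0.2; light friction, stays where it is left
- start_tip (a point): centre of the knob at the free end of the start lever, a 10 mm thick stick with a round knob 26 mm across; this point is 80 mm from the pivot, which is 22 mm above the bench over the origin of start_base, so 92 to 102 mm above the bench; push it with closed fingers
- start_base: fixed grey block that carries the start lever; 70 x 50 x 25 mm; origin: centre of its underside; the lever swings in its x-z plane, towards +x when thrown
- spray: closed green bottle 170 mm high, 60 mm across; a bystander, not part of the job. Origin: at its underside.
- jar: closed jar 70 mm high, 60 mm across; a bystander, not part of the job. Origin: at its underside.
- tape: cardboard-brown roll of tape lying flat, 90 mm across, 24 mm high; a bystander, not part of the job. Origin: at its underside.
Things that resemble listed ones, but are neither listed nor needed, are in the scene too. What is shaped like the leftover2 but blue or purple is not meant.

How it is judged (in metres and radians):
On the way, in this order (a step that is already met when the one before it is completed fails the run):
1. the carton and both leftover spacers lie in the bin (x of carton in the frame of bin_in between -0.083 and 0.083 m and y of carton in the frame of bin_in between -0.098 and 0.098 m and z of carton in the frame of bin_in between 0 and 0.055 m and linear speed of each of carton, leftover1, leftover2 below 0.03 m/s and x of leftover1 in the frame of bin_in between -0.083 and 0.083 m and y of leftover1 in the frame of bin_in between -0.098 and 0.098 m and z of leftover1 in the frame of bin_in between 0 and 0.055 m and x of leftover2 in the frame of bin_in between -0.083 and 0.083 m and y of leftover2 in the frame of bin_in between -0.098 and 0.098 m and z of leftover2 in the frame of bin_in between 0 and 0.055 m), for 0.2 s.
2. every 60 mm x 24 mm spacer lies across the rail (x of spacer1 in the frame of rail_top between -0.01 and 0.01 m and y of spacer1 in the frame of rail_top between -0.145 and 0.145 m and z of spacer1 in the frame of rail_top between 0.008 and 0.017 m and angle between the x axis of each of spacer1, spacer2, spacer3, spacer4 and the x axis of rail_top, either way round below 0.2 rad and linear speed of each of spacer1, spacer2, spacer3, spacer4 below 0.03 m/s and x of spacer2 in the frame of rail_top between -0.01 and 0.01 m and y of spacer2 in the frame of rail_top between -0.145 and 0.145 m and z of spacer2 in the frame of rail_top between 0.008 and 0.017 m and x of spacer3 in the frame of rail_top between -0.01 and 0.01 m and y of spacer3 in the frame of rail_top between -0.145 and 0.145 m and z of spacer3 in the frame of rail_top between 0.008 and 0.017 m and x of spacer4 in the frame of rail_top between -0.01 and 0.01 m and y of spacer4 in the frame of rail_top between -0.145 and 0.145 m and z of spacer4 in the frame of rail_top between 0.008 and 0.017 m), for 0.2 s.
3. the start lever is thrown fully over (value of joint start above 0.88 rad), for 0.2 s.
At the end, for the whole second after the job is handed in: Carton and both leftovers at rest in the bin; each 60 x 24 mm spacer at rest flat on the rail, centre within 10 mm of its middle line, within 0.2 rad of square across, centres over 28 mm apart; other sizes on the bench (centres below 30 mm); lever beyond 0.88 rad (all of step 1 and all of step 2 and distance between spacer1 and spacer2 above 0.028 m and distance between each of spacer1, spacer2 and spacer3 above 0.028 m and distance between each of spacer1, spacer2, spacer3 and spacer4 above 0.028 m and height (world z) of each of short, long, thin below 0.03 m and value of joint start above 0.88 rad); the robot touches nothing.
It fails at once if the spray is moved by more than 40 mm (distance of spray from where it was at the start of the episode above 0.04 m).
It fails at once if the jar is moved by more than 40 mm (distance of jar from where it was at the start of the episode above 0.04 m).
It fails at once if the tape is moved by more than 40 mm (distance of tape from where it was at the start of the episode above 0.04 m).
Of spacer1, spacer2, spacer3, spacer4 only 3 to 4 are there at a start; the rules pass over those that are not, and their reading is None.
At some moment in a run one of spacer1, spacer2, spacer3, spacer4 may be knocked a few centimetres aside while the robot is not near it.
It also fails if it takes over 210 s, if anything falls off the work surface, if the arm or the gripper's body presses on something with over 40 N, if the wrist force passes 120 N, or if a joint passes its speed limit or range.

ROBOT

A 7-joint arm with a two-finger parallel gripper is mounted at the origin on the work surface. World frame = base frame: x ahead of the robot, y to its left, z up, the work surface at z = 0. Lengths are in mm, angles in degrees, forces in N, time in s.
With the tool pointing down it reaches from about 425 to 950 mm from the base axis. Payload 4.7 kg.
Tool frame: the origin (TCP) lies midway between the tips of the shut fingers; the grasp point (between the pads) lies 19 mm behind it; z points along the fingers, y is the line along which they close (so a half turn about z gives the same grasp; the last joint's range is limited). The gripper opens to 87 mm and grips with 3 to 60 N. Pads are 19 mm wide; open, the fingers measure 117 mm over their backs; the gripper's body (75 mm by 190 mm) begins 51 mm behind the grasp point.
Start: joints at [-73.218, 26.849, -2.785, 87.806, 1.381, 65.374, -4.715], TCP at [213.445, 640.383, 222.573] pointing down, gripper open.
Joint ranges: [-148.3, 148.3], [-19.14, 114.17], [-79.39, 73.82], [5.75, 140.21], [-59.74, 239.74], [12.07, 113.84], [-152.46, 152.46]. Speed limits (degrees/s): [147.25, 147.25, 180, 180, 180, 180, 180].

INTERFACE

Orientations are given as a 3x3 rotation matrix whose columns are the frame's x, y, z axes.
In Python, from bench import * gives the robot as it stands. Calls block until the motion is done:
- goto(position, orientation): joint-space move of the TCP to a pose.
- line_to(position, v=150, ori=None, f_stop=None): straight line of the TCP; ori=None keeps the orientation; v is the mean speed in mm/s. With f_stop (N) it stops when the force on the tool has changed by that much, and returns True; else False.
- movej(angles): joint-space move.
- open_gripper() and gripper_close(): open the fingers fully, or close them until they stop; the grip force is fixed at half the most.
- dwell(seconds).
- solve_ik(position, orientation): joint angles nearest the present ones, or None.
- get_obs(): the state.
- camera(name): name is "side" or "top" or "wrist"; returns the picture (420x560x3 uint8, red, green, blue); there is no depth.
- calibration(name): a dict with "K" (3x3 intrinsics, pixels), "extrinsics" (4x4, takes a point from world to camera coordinates); the wrist camera has in their place "mount" (4x4, takes a point from camera to tool coordinates, whose origin is the TCP and whose axes are the flange's). Camera axes: x right, y down, z forward; pixel columns grow to the right and rows downward; lengths in mm; the calibration is good to about 2 mm. A picture is of the moment at which its call begins: read the wrist's pose just before it. calibration takes no time and is no camera call.
A pose or a line that the arm cannot do raises Unreachable and nothing moves.
- hand_in(): hands the job in; it is judged then, once.
The state is a dict: "clock": time; "joints": joint angles; "dq": joint speeds; "tau": joint torques, N m; "eef_pos": TCP position; "eef_rot": TCP orientation; "wrist_force": force on the tool from outside, world axes, zero at the start; "torque": the same for the moment, N m; "grip_width": opening from 0.0 (shut) to 1.0 (fully open); "finger_force": force on a finger pad.
Only numpy, scipy, OpenCV 4.12 (cv2) and the standard library are available. Lean on these libraries where they do the work, as an engineer would, in place of code of your own. Each camera call takes 0.05 s, during which the arm holds its last target. There are 200 camera calls.

## Working session

There is one attempt and no reset: what is moved stays moved. The work goes in short steps, each a Python script; the robot and the scene stay as the last script left them, time stands still between calls to the robot, and variables do not carry over. Pictures are saved under pics/ and viewed, at most 14 in all, crops included, and the job is handed in when it is done.

```bash
ls; mkdir -p pics; python3 - <<'E'
from bench import *
import cv2,numpy as np
for n in ("top","side"):
    cv2.imwrite(f"pics/{n}0.png",camera(n)[:,:,::-1])
    c=calibration(n); print(n,np.round(c["K"],1).tolist(),np.round(c["extrinsics"],3).tolist())
print(np.round(calibration("wrist")["K"],1).tolist(),np.round(calibration("wrist")["mount"],3).tolist())
o=get_obs(); print(o["clock"],np.round(o["eef_rot"],3).tolist())
E
```

```text
pics
top [[468.9, 0.0, 278.2], [0.0, 468.9, 218.4], [0.0, 0.0, 1.0]] [[0.018, -1.0, -0.007, -10.981], [-0.992, -0.017, -0.121, 613.36], [0.121, 0.009, -0.993, 1239.603], [0.0, 0.0, 0.0, 1.0]]
side [[516.9, 0.0, 276.7], [0.0, 516.9, 210.6], [0.0, 0.0, 1.0]] [[0.91, -0.415, 0.015, -574.547], [-0.255, -0.589, -0.767, 203.059], [0.327, 0.694, -0.641, 1139.139], [0.0, 0.0, 0.0, 1.0]]
[[338.2, 0.0, 277.3], [0.0, 338.2, 208.6], [0.0, 0.0, 1.0]] [[0.001, -0.953, -0.304, 84.589], [1.0, 0.001, 0.0, -0.511], [0.0, -0.304, 0.953, -162.094], [0.0, 0.0, 0.0, 1.0]]
0.1 [[-0.949, 0.316, -0.001], [0.316, 0.949, -0.002], [-0.0, -0.002, -1.0]]
```

View pics/top0.png

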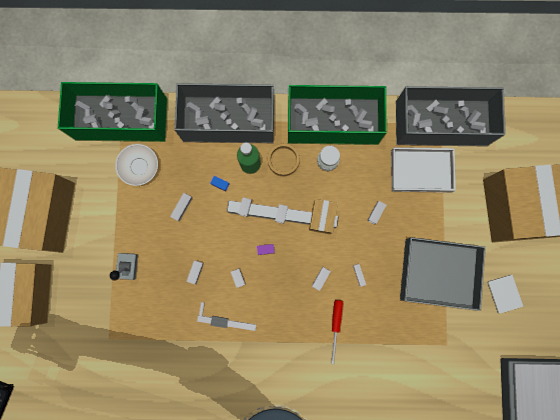

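View pics/side0.png

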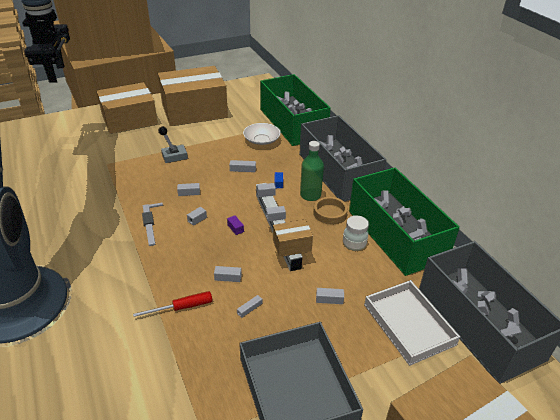

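The top view shows these candidate pixels:
- Bench spacers: (181,207), (195,272), (238,278), (321,279), (360,275) and (377,212).
- Rail, running from (228,207) to (338,222): leftovers at (245,207) and (281,214), carton at (322,216).
- Decoys: blue (220,183), purple (266,249), the white tray, the calliper and the screwdriver.
- Grey bin at (443,273), lever knob at (115,275). Spray (248,157), tape (283,160) and jar (328,158) are behind the rail.

Next I'll measure sizes from two wrist-camera views.

```bash
cat > h.py <<'E'
from bench import *
import cv2, numpy as np
def R(yaw):  # tool down; tool y (closing line) at world angle yaw deg
    a=np.radians(yaw); y=np.array([np.cos(a),np.sin(a),0]); z=np.array([0,0,-1.])
    return np.stack([np.cross(y,z),y,z],1)
def cam(n,o=None):
    c=calibration(n)
    if n!="wrist": return c["K"],np.array(c["extrinsics"])
    T=np.eye(4); T[:3,:3]=o["eef_rot"]; T[:3,3]=o["eef_pos"]
    return c["K"],np.linalg.inv(T@np.array(c["mount"]))
def ray(KE,uv):
    K,E=KE; d=E[:3,:3].T@np.linalg.solve(np.array(K),[uv[0],uv[1],1.]); return -E[:3,:3].T@E[:3,3],d
def onz(KE,uv,z):
    c,d=ray(KE,uv); return c+d*(z-c[2])/d[2]
def tri(*vs):
    A=np.zeros((3,3));b=np.zeros(3)
    for KE,uv in vs:
        c,d=ray(KE,uv); d=d/np.linalg.norm(d); P=np.eye(3)-np.outer(d,d); A+=P;b+=P@c
    return np.linalg.solve(A,b)
def proj(KE,p):
    K,E=KE; q=np.array(K)@(E[:3,:3]@np.asarray(p,float)+E[:3,3]); return q[:2]/q[2]
def snap(name):
    o=get_obs(); im=camera("wrist"); cv2.imwrite(f"pics/{name}.png",im[:,:,::-1])
    K,E=cam("wrist",o); np.savez(f"pics/{name}.npz",K=K,E=E); return im,(K,E)
def load(name):
    z=np.load(f"pics/{name}.npz"); return cv2.imread(f"pics/{name}.png")[:,:,::-1],(z["K"],z["E"])
E
python3 - <<'E'
from h import *
t=cam("top"); s=cam("side")
for n,a,b in [("bin",(443,273),None),("181",(181,207),(243,166)),("195",(195,272),(189,189)),("238",(238,278),(197,215)),("321",(321,279),(228,273)),("360",(360,275),(250,306)),("377",(377,212),(330,296)),("railL",(228,204),None),("railR",(338,222),None),("lever",(115,275),(163,131)),("carton",(322,205),(292,238)),("spray",(248,160),None),("jar",(329,162),None)]:
    print(n,np.round(onz(t,a,12)),np.round(tri((t,a),(s,b))) if b else "")
for i,(x,y) in enumerate([(610,150),(610,-150),(560,0)]):
    goto([x,y,300],R(-90)); im,_=snap(f"w{i}"); print(get_obs()["clock"],np.round(get_obs()["eef_pos"]))
E
python3 -c "
import cv2,numpy as np
a=[cv2.imread(f'pics/w{i}.png') for i in (0,1)]
cv2.imwrite('pics/w01.png',cv2.resize(np.vstack(a),None,fx=.71,fy=.71,interpolation=cv2.INTER_AREA))"
```

```text
bin [ 474. -453.   12.] 
181 [644. 272.  12.] [644. 271.  14.]
195 [465. 225.  12.] [465. 224.  16.]
238 [450. 107.  12.] [451. 106.  18.]
321 [ 452. -120.   12.] [ 452. -120.   18.]
360 [ 464. -227.   12.] [ 464. -226.   13.]
377 [ 639. -274.   12.] [ 638. -273.   15.]
railL [655. 141.  12.] 
railR [ 609. -166.   12.] 
lever [453. 445.  12.] [453. 414. 100.]
carton [ 656. -122.   12.] [ 635. -113.   59.]
spray [781.  88.  12.] 
jar [ 779. -140.   12.] 
2.4167 [610. 151. 300.]
3.6167 [ 611. -147.  300.]
4.3417 [560.  -0. 300.]
```

View pics/w01.png

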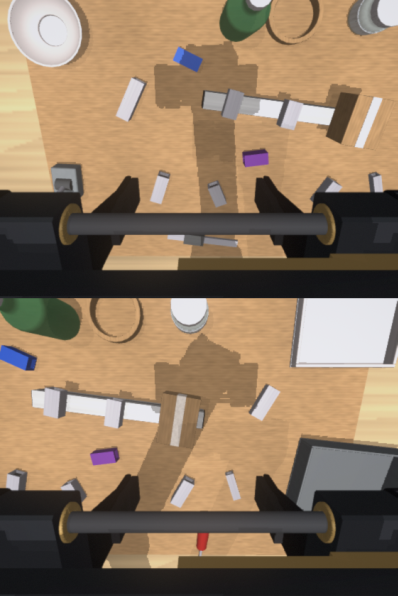

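The wrist views show the same layout at closer range: rail with two grey leftovers and the carton, six bench spacers, and the blue and purple decoys. There's a small dark piece near the carton's rail end. Next I'll take one view from directly above each bench spacer and rail part, and fit rectangles.

```bash
cat >> h.py <<'E'
def over(x,y,z=230):
    "camera straight above x,y"
    f=1 if x<560 else -1
    goto([x+84.6*f,y,z],R(90*f)); dwell(0.25)
def fit(im,KE,x,y,h,smax=60,vmin=90,r=75):
    """rectangle of the grey blob nearest (x,y), top plane at height h, rectified 4 px/mm: cx,cy,len,wid,yaw of length"""
    s=4; n=2*r*s
    q=np.float32([[x-r,y-r],[x+r,y-r],[x+r,y+r],[x-r,y+r]])
    p=np.float32([proj(KE,[*c,h]) for c in q])
    H=cv2.getPerspectiveTransform(p,np.float32([[0,0],[n,0],[n,n],[0,n]]))
    w=cv2.warpPerspective(np.ascontiguousarray(im),H,(n,n),flags=cv2.INTER_LINEAR); v=cv2.cvtColor(w,cv2.COLOR_RGB2HSV)
    m=((v[...,1]<smax)&(v[...,2]>vmin)).astype(np.uint8); m=cv2.morphologyEx(m,cv2.MORPH_OPEN,np.ones((9,9)))
    cs=[c for c in cv2.findContours(m,cv2.RETR_EXTERNAL,cv2.CHAIN_APPROX_NONE)[0] if cv2.contourArea(c)>300*s*s]
    if not cs: return None,w
    c=min(cs,key=lambda c:np.hypot(*(np.array(cv2.minAreaRect(c)[0])-n/2)))
    (a,b),(W,L),ang=cv2.minAreaRect(c)
    if W>L: W,L=L,W; ang-=90
    return np.array([x-r+a/s,y-r+b/s,L/s,W/s,(ang+90+90)%180-90]),w
def look(x,y,h=24,name="l",z=230,**k):
    over(x,y,z); im,KE=snap(name); return fit(im,KE,x,y,h,**k)
E
python3 - <<'E'
from h import *
T=[]
for i,(x,y) in enumerate([(644,271),(465,224),(451,106),(452,-120),(464,-226),(638,-273)]):
    f,w=look(x,y,name=f"s{i}"); T.append(cv2.resize(w,(200,200)))
    print(i,None if f is None else np.round(f,1),get_obs()["clock"])
for i,(x,y) in enumerate([(650,130),(640,40),(625,-60),(620,-150)]):
    over(x,y); im,KE=snap(f"r{i}"); T.append(cv2.resize(fit(im,KE,x,y,40,r=90)[1],(200,200)))
T+=[T[-1]*0]*2
cv2.imwrite("pics/m.png",np.vstack([np.hstack(T[j:j+4]) for j in (0,4,8)])[:,:,::-1])
E
```

```text
0 [643.7 273.   76.7  24.8 -27. ] 5.725
1 [464.  227.6  61.1  24.9 -18. ] 8.525
2 [450.  109.4  46.9  25.2  22.1] 9.375
3 [ 451.9 -117.1   60.5   24.8  -29. ] 10.575
4 [ 463.6 -222.7   59.3   17.    18.4] 11.3833
5 [ 636.7 -271.    60.6   24.9  -28.1] 13.9417
```

View pics/m.png

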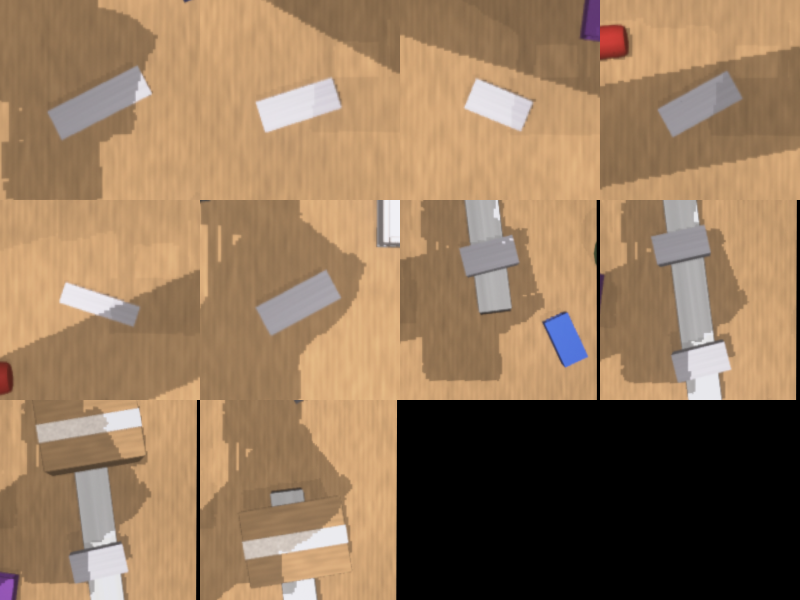

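All six bench spacers fit cleanly:

| Spacer | Position | Fitted size | Type |
|---|---|---|---|
| 0 | (644,273) | 77 mm long | long |
| 1 | (464,228) | 61×25 | wanted |
| 2 | (450,109) | 47 mm long | short |
| 3 | (452,-117) | 60.5×25 | wanted |
| 4 | (464,-223) | 17 mm wide | thin |
| 5 | (637,-271) | 60.6×25 | wanted |

That makes three wanted spacers. The rail ends are near (645,141) and (608,-158), so it is 301 mm long at z=40 and yawed -7.2°. Two views put the carton's top tape at (616,-117), z≈90, with yaw about -9.5°. The leftovers are at (641,91) and (623,-8).

The carton goes into the bin first.

```bash
cat >> h.py <<'E'
BIN=np.load("bin.npy") if __import__("os").path.exists("bin.npy") else None # x,y,yaw
def pick(x,y,z,yaw,up=170):
    "closing line at yaw"
    goto([x,y,up],R(yaw)); line_to([x,y,z],v=150); gripper_close(); g=get_obs()["grip_width"]*87
    line_to([x,y,up],v=200); o=get_obs(); print("grip",round(g,1),"->",round(o["grip_width"]*87,1),"t",o["clock"]); return g
def put(x,y,z,yaw,up=170,v=150):
    goto([x,y,up],R(yaw)); line_to([x,y,z+15],v=v+50); line_to([x,y,z],v=50); dwell(.15); open_gripper(); line_to([x,y,up],v=200)
def inbin(a,b):
    t=np.radians(BIN[2]); return BIN[0]+a*np.cos(t)-b*np.sin(t),BIN[1]+a*np.sin(t)+b*np.cos(t)
E
python3 - <<'E'
import h; from h import *
t=cam("top"); P=np.array([onz(t,c,55)[:2] for c in [(407,237),(484,243),(481,310),(402,302)]])
print(np.round(P),[round(np.hypot(*(P[i]-P[(i+1)%4]))) for i in range(4)])
d=(P[0]-P[1])+(P[3]-P[2]); c=P.mean(0); yaw=np.degrees(np.arctan2(-d[0],d[1])); print(c,yaw)
h.BIN=np.array([*c,yaw]); np.save("bin.npy",h.BIN)
pick(616,-117,60,80.5)
x,y=inbin(0,-48); put(x,y,30,h.BIN[2])
im=camera("top"); cv2.imwrite("pics/top1.png",cv2.resize(im[140:340,180:500],None,fx=2,fy=2)[:,:,::-1])
E
```

```text
[[ 567. -345.]
 [ 554. -549.]
 [ 379. -535.]
 [ 396. -329.]] [205, 176, 207, 172]
[ 474.00782232 -439.56461783] -4.109111594123337
grip 59.9 -> 59.8 t 22.3833
```

View pics/top1.png

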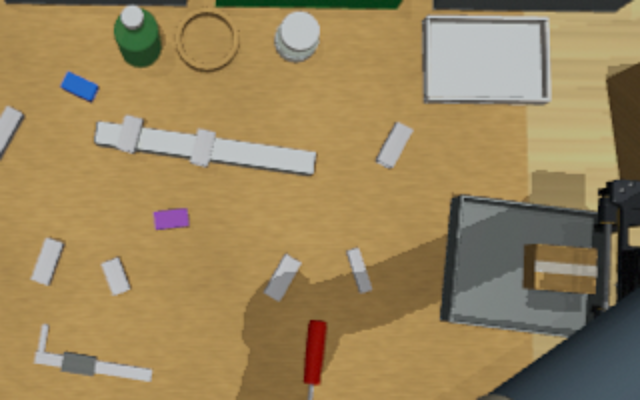

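The carton lies in the bin at crop (562,269), and the rail now carries only the leftovers at (131,134) and (203,147). Those go next, and then I'll refit the empty rail.

```bash
python3 - <<'E'
from h import *
for (x,y,w),(a,b) in zip([(641,91.5,76),(623,-8,81)],[(-25,50),(25,50)]):
    pick(x,y,45,w)
    X,Y=inbin(a,b); put(X,Y,60,BIN[2])
T=[]
for i,(x,y) in enumerate([(645,130),(627,-9),(609,-147)]):
    over(x,y,280); im,KE=snap(f"q{i}"); T.append(cv2.resize(fit(im,KE,x,y,40,r=90)[1],(260,260)))
im=camera("top"); T2=cv2.resize(im[140:340,180:500],(640,400))
T=np.hstack(T); T2=cv2.copyMakeBorder(T2[:300],0,0,0,140,cv2.BORDER_CONSTANT)
cv2.imwrite("pics/q.png",np.vstack([T,T2])[:,:,::-1]); print(get_obs()["clock"])
E
```

```text
grip 24.0 -> 24.0 t 31.8667
grip 23.9 -> 23.8 t 41.225
50.1417
```

View pics/q.png

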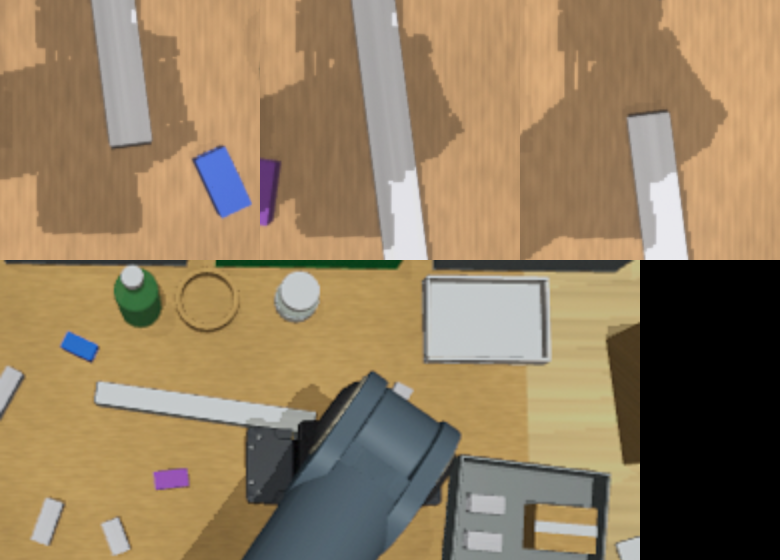

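The bin holds both leftovers and the carton, and the rail is empty. Its ends at (645.3,140) and (607.6,-158.1) give a centre of (626.5,-9) and 7.2° of tilt. Now the wanted spacers, each re-measured just before the grasp.

```bash
cat >> h.py <<'E'
def slot(s): return 626.5+.1254*s,-9+.992*s
E
python3 - <<'E'
from h import *
for k,(x,y,s) in enumerate([(637,-271,-95),(452,-117,0),(464,227.6,95)]):
    f,w=look(x,y,name=f"p{k}"); print(np.round(f,1))
    if f is None or abs(f[2]-60)>3.5 or abs(f[3]-24)>3: print("odd"); break
    g=pick(f[0],f[1],6,f[4]+90)
    if abs(g-24)>2: print("bad grip"); break
    put(*slot(s),46.5,82.8); print(get_obs()["clock"])
T=[]
for i,s in enumerate([-95,0,95]):
    x,y=slot(s); over(x,y,280); im,KE=snap(f"z{i}"); T.append(cv2.resize(fit(im,KE,x,y,64,r=60)[1],(260,260)))
im=camera("top"); cv2.imwrite("pics/z.png",np.vstack([np.hstack(T),cv2.resize(im[140:325,180:570],(780,340))])[:,:,::-1])
E
```

```text
[ 636.6 -271.    60.5   24.8  -28.1]
grip 23.6 -> 23.4 t 56.2667
60.2667
[ 451.9 -117.2   60.6   24.8  -29. ]
grip 23.4 -> 23.7 t 64.825
68.9417
[469.  203.7  60.9  25.1 -17.8]
grip 23.9 -> 23.6 t 73.9833
78.1083
```

View pics/z.png

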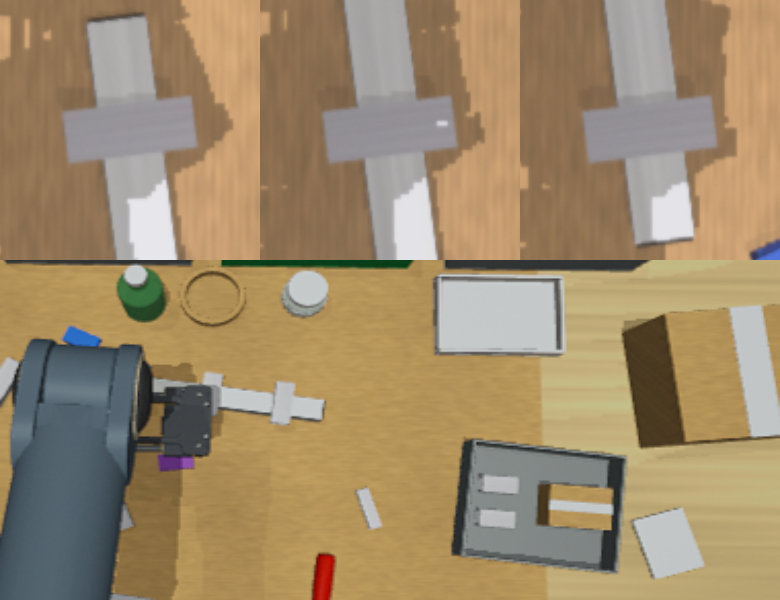

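All three spacers sit centred and square on the rail, and the third had been knocked about 24 mm before the re-look caught it. Lever next.

```bash
python3 - <<'E'
from h import *
T=[]
for i,(x,y,z) in enumerate([(470,410,260),(470,340,260)]):
    over(x,y,z); im,KE=snap(f"v{i}"); T.append(im)
    print([np.round(proj(KE,p)) for p in ([453,414,100],[470,410,25])])
cv2.imwrite("pics/v.png",np.hstack([cv2.resize(t,(400,300)) for t in T])[:,:,::-1])
E
```

```text
[array([282.,  81.]), array([278., 101.])]
[array([359.,  82.]), array([339., 102.])]
```

View pics/v.png

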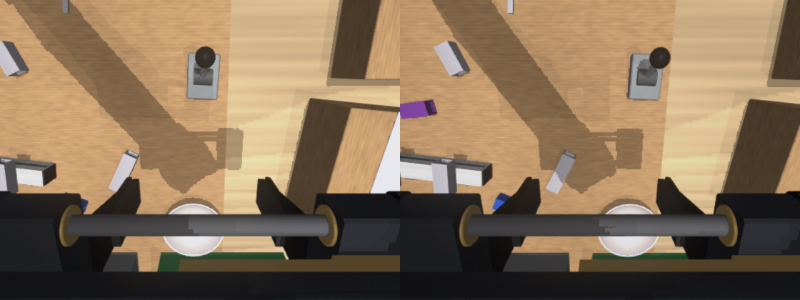

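```bash
python3 - <<'E'
from h import *
_,a=load("v0"); _,b=load("v1")
s=1.4
k=tri((a,(205*s,57*s)),(b,(260*s,58*s))); c=tri((a,(217*s,99*s)),(b,(659*s-400*s,100*s))); d=tri((a,(187*s,98*s)),(b,(629*s-400*s,98*s)))
print("knob",k,"far corners",c,d)
n=c[:2]-d[:2]; ax=np.array([n[1],-n[0]]); ax/=np.hypot(*ax); piv=(onz(a,(217*s,99*s),25)+onz(a,(187*s,98*s),25))[:2]/2-35*ax
print("axis",ax,"pivot",piv)
gripper_close()
P=lambda t,z:[*(piv+t*ax),z]
yaw=np.degrees(np.arctan2(ax[0],-ax[1]))
goto(P(-90,200),R(yaw)); line_to(P(-90,82)); print(np.round(get_obs()["eef_pos"]))
print(line_to(P(34,82),v=60,f_stop=15),np.round((get_obs()["eef_pos"][:2]-piv)@ax,1),get_obs()["wrist_force"])
line_to(P(-60,82),v=150); line_to(P(-90,220))
over(470,410,260); im,_=snap("v2"); im2=camera("side"); 
cv2.imwrite("pics/vv.png",np.hstack([cv2.resize(im,(400,300)),cv2.resize(im2,(400,300))])[:,:,::-1]); print(get_obs()["clock"])
E
```

```text
knob [452.3427867  418.11447787 100.72238384] far corners [512.12501272 440.28501077  23.28173216] [509.91549612 391.48604304  22.15668831]
axis [ 0.99897653 -0.0452316 ] pivot [475.87681772 417.46754054]
[387. 422.  83.]
True 17.6 [-0.70963166  0.05136614  1.02738331]
92.9833
```

View pics/vv.png

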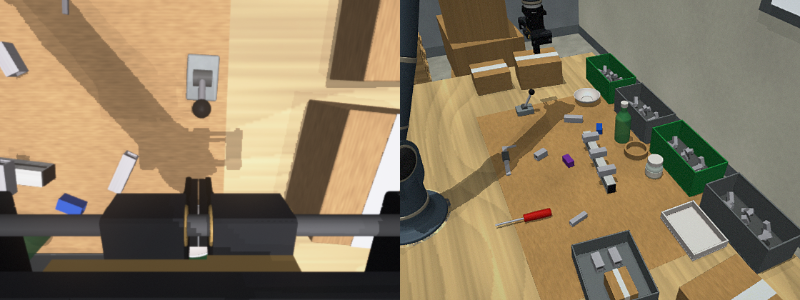

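The lever now leans away, with the knob at wrist-view (202,109) in the left half. I'll compute the angle from that, and confirm the rail hasn't changed before handing in.

```bash
python3 - <<'E'
from h import *
_,a=load("v2"); k=onz(a,(202*1.4,109*1.4),92); t=k[:2]-[475.9,417.5]
print(k,"lever",np.arcsin(np.clip(t@[.999,-.045]/80,-1,1))+.5)
S=camera("top"); cv2.imwrite("pics/topf.png",cv2.resize(S[140:330,90:500],(800,371))[:,:,::-1]); print(get_obs()["clock"])
E
```

```text
[516.14258532 415.92950682  92.        ] lever 1.0275439098180659
93.0333
```

View pics/topf.png

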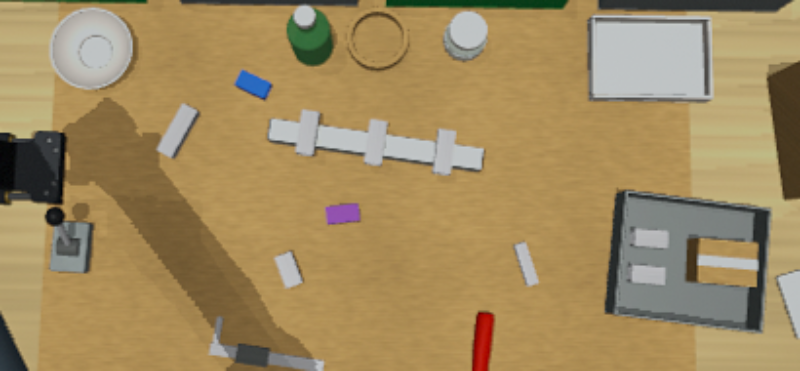

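The lever reads about 1.0 rad. The three spacers are on the rail at (307,132), (375,142) and (444,152). Carton and leftovers are in the bin, and the long, short and thin spacers are still on the bench. The bottle, jar and tape haven't moved.

```bash
python3 -c "
from bench import *
print(hand_in())"
```

```text
the job is handed in; nothing more can be done
None
```

I handed the job in at about 93 s, with no verdict returned: the last pictures show the carton and both leftovers in the bin, all three 60 x 24 mm spacers square on the rail, the other sizes on the bench, the lever at about 1.0 rad, and the bottle, jar and tape not visibly moved.

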